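Clamp a split filter cell shut with its draw latch

TASK

Close the split filter cell on the bench: swing the draw latch's wire loop over so that its cross bar drops behind the hook on the sliding block, then throw the latch lever all the way over, past centre, until it lies flat and the two blocks are clamped together. Let go of the latch and leave the bottle, the dish and the spot plate where they are.

Things in the scene. Friction and masses are not known exactly. Their poses are not given: they have to be found in the camera images.
- cell: Filter cell, screwed down: dark base plate 280 x 130 x 10 mm, on it two plain aluminium blocks 100 mm wide with tops 60 mm above the bench: the fixed one (latch on top, x from -110 to 0 mm) and the sliding one (x from about 10 to 95 mm, hook on top). Origin on the bench, between the blocks' faces. x is level and points from the fixed to the sliding block, z is up.
- pivot (a point): Pivot pin of the draw latch, on the axis midway between its two ears, 80 mm above the bench, 20 mm above the fixed block, 25 mm back from that block's face. x is level and points from the latch to the hook, y runs along the pin, z is up. A rubber rest under the shut lever stands 32 mm behind the pivot.
- lever_grip (a point): Centre of the black plastic grip at the end of the latch lever: 22 mm along the lever, 18 mm wide across it (along the pin), 8 mm thick. It lies 53 mm from the pivot and turns with the lever in the upright plane through the pivot's x and z axes; the lever ends 64 mm from the pivot. x points along the lever away from the pivot, y along the pin.
- lever (a joint): Angle of the latch lever (rad), 0 to 2.60. The grip's elevation above the direction to the hook is 0.55 plus this value: 0 is fully open, leaning toward the hook; 1.02 upright; 2.60 flat, pointing away from the hook (stop). Friction holds it where left while open. With the loop hooked it takes up to about 5 N at the grip; beyond dead centre (about 2.4) it stays shut.
- loop_bar (a point): Middle of the straight cross bar of the latch's steel wire loop. The loop is a U of 5 mm wire: two legs 85 mm long, 48 mm apart (centres), hinged on the lever 16 mm from the lever's pivot, and the bar, 48 mm long, parallel to the pin. The lever fits between the legs, and the bar passes clear beyond the lever's end.
- loop (a joint): Angle of the wire loop relative to the lever (rad), 0 to 5.2. At 0 it leans back, away from the hook, on its stop, at 1.40 rad beyond the lever's own direction; it grows as the loop swings up and over toward the hook. It swings freely and, once past upright, falls by its own weight onto the sliding block; with the lever open it then lies behind the hook.
- hook (a point): Seat of the steel hook on the sliding block: where the middle of the loop's bar sits when hooked, 65 mm above the bench, 5 mm above the block. The hook is 20 mm wide and 13.5 mm high; its post stands on the latch side of this point, its lip reaches over it and 9 mm beyond, pointing away from the latch, 8 mm above the block. Axes as the pivot's.
- slider (a joint): Gap of the sliding block (m), 0 to 0.009. It rests at 0.009 (open), held there by springs with about 7 N; pulled toward the fixed block it falls, and shut by the latch it is about 0.001 to 0.003 (springs about 22 N).
- bottle: Bystander: small clear reagent bottle, 52 mm wide, 86 mm high, to the left of the cell. Origin at the centre of its underside.
- dish: Bystander: white porcelain evaporating dish, 70 mm wide, 30 mm high, to the right of the cell. Origin at the centre of its underside.
- plate: Bystander: white spot plate, 57 x 83 x 11 mm, to the left of the cell. Origin at the centre of its underside.

How it is judged:
By the outcome, as a careful person would: the job done as asked, in the order asked, and still so for the second after the job is handed in, with the robot touching nothing.
It also fails if it takes over 40 s, if anything falls off the work surface, if the arm or the gripper's body presses on something with over 40 N, if the wrist force passes 120 N, or if a joint passes its speed limit or range.

ROBOT

A 6-joint arm with a two-finger parallel gripper is mounted at the origin on a cart in front of the work surface, level with it; the furniture and walls round the work are solid. World frame = base frame: x ahead of the robot, y to its left, z up, the work surface at z = 0. Lengths are in m, angles in rad, forces in N, time in s.
With the tool pointing down it reaches from about 0.275 to 0.85 m from the base axis. Payload 19 kg.
Tool frame: the origin (TCP) lies on the centre line of the jaws, within the pads' length; the fingertips stand 25 mm ahead of it and the grasp point (between the pads) lies 6 mm ahead of it; z points along the fingers, y is the line along which they close (so a half turn about z gives the same grasp; the last joint's range is limited). The gripper opens to 85 mm and grips with 20 to 120 N. Pads are 22 mm wide; open, the fingers measure 114 mm over their backs; the gripper's body (76 mm by 85 mm) begins 54 mm behind the grasp point. The pads swing forward as they close: fully open they stand 13 mm farther back than shut.
Start: joints at [-1.238, 0.15, 1.437, -0, 1.554, -0.134], TCP at [0.259, -0.513, 0.256] pointing down, gripper open.
Joint ranges: [-2.8, 2.8], [-0.68, 2.1], [0.12, 2.68], [-1.39, 4.53], [0.16, 2.79], [-2.81, 2.81]. Speed limits (rad/s): [1.89, 1.89, 2.22, 3.01, 3.01, 3.01].

INTERFACE

Orientations are given as a unit quaternion [w, x, y, z].
In Python, from workcell import arm gives the robot as it stands.
- The arm moves only by the shell command python3 -m creep 'ROWS' [OPENING] [FORCE]. ROWS is a JSON object of lists of equal length, an entry for each row: "slide": the shift along the tool's x, y, z in cm, a list of three; "turn": the turn, a rotation vector about the tool's x, y, z in rad, a list of three. A call has 1 to 20 rows; each row shifts and turns the commanded pose from where the row before left it, along the tool's axes as they then stand; what a row does not reach is not made up. A row lasts 1/12 s, in which the tool goes at most 41.7 mm and 7.16 degrees, less where a joint would pass 70% of its speed; a pose out of reach is approached as far as the arm can. A call is refused whole if a number of a shift passes 4.17 or a number of a turn 0.125, either way. A call with a gripper value outside its range is refused whole. OPENING is the opening, from 0 (shut) to 1 (fully open), set as the call begins (- or left out, the last holds). The fingers move at their own pace and stop on an object; FORCE is the grip in N (left out, the last holds). Time passes only in rows, so rows that do not move let the fingers close. It gives the time, the measured TCP pose, the force, the opening and the grip force at its end, in the units of the state.
- arm.state(): the state, without advancing time (a new reading comes with each control period).
- arm.capture(name): name is "scene" or "top" or "wrist"; returns a dict with "frame" (384x512x3 uint8, red, green, blue), "K" (3x3 intrinsics, pixels), "position" and "attitude" of the camera in the world. Camera axes: x right, y up, looking along -z (the intrinsics and any distortion apply to the point x, -y, -z); pixel columns grow to the right and rows downward; lengths in m; the calibration is good to about 2 mm. A picture is of the moment at which its call begins. There is no depth.
- arm.hand_in(): hands the job in; it is judged then, once.
The state is a dict: "t": time; "joint_pos": joint angles; "dq": joint speeds; "joint_efforts": joint torques, N m; "ee_pos": TCP position; "tcp_rot": TCP orientation; "contact_force": force on the tool from outside, world axes, zero at the start; "wrist_torque": the same for the moment, N m; "grip_width": finger opening in m; "finger_force": force on a finger pad.
Only numpy, scipy, OpenCV 4.12 (cv2) and the standard library are available. Lean on these libraries where they do the work, as an engineer would, in place of code of your own. Each camera call takes 0.05 s, during which the arm holds its last target. There are 200 camera calls.

## Working session

There is one attempt and no reset: what is moved stays moved. The work goes in short steps, Python scripts to look and compute and a shell command to move; the robot and the scene stay as the last step left them, time stands still between calls to the robot, and variables do not carry over. Pictures are saved under pics/ and viewed, at most 10 in all, crops included, and the job is handed in when it is done.

```bash
ls; mkdir -p pics; cat > h.py <<'E'
import numpy as np, cv2
from workcell import arm
from scipy.spatial.transform import Rotation as R
def rot(q): return R.from_quat([q[1],q[2],q[3],q[0]]).as_matrix()
def cam(n,f=None,crop=None,s=1):
    c=arm.capture(n)
    if f:
        im=c['frame'][:,:,::-1]
        if crop: im=im[crop[1]:crop[3],crop[0]:crop[2]]
        cv2.imwrite('pics/'+f,cv2.resize(im,None,fx=s,fy=s,interpolation=cv2.INTER_CUBIC))
    return c
def att(c):
    a=np.array(c['attitude']); return a if a.shape==(3,3) else rot(a)
def proj(c,p):
    v=(np.atleast_2d(p)-c['position'])@att(c); v=v*[1,-1,-1]
    u=v@np.array(c['K']).T; return u[:,:2]/u[:,2:]
def ray(c,uv):
    d=np.linalg.inv(c['K'])@[uv[0],uv[1],1]; return np.array(c['position']),att(c)@(d*[1,-1,-1])
def onz(c,uv,z):
    o,d=ray(c,uv); return o+d*(z-o[2])/d[2]
E
python3 - <<'E'
from h import *
for n in ['scene','top']:
    c=cam(n,n+'1.png',None,1.5); print({k:c[k] for k in c if k!='frame'})
print(arm.state())
E
```

```text
pics
{'K': array([[447.63967897,   0.        , 253.89596013],
       [  0.        , 447.63967897, 195.29693531],
       [  0.        ,   0.        ,   1.        ]]), 'position': array([-0.20222997,  0.8087248 ,  0.84020902]), 'attitude': array([-0.34115955, -0.17301145,  0.44106525,  0.81187354])}
{'K': array([[437.25122876,   0.        , 255.66856823],
       [  0.        , 437.25122876, 188.05265175],
       [  0.        ,   0.        ,   1.        ]]), 'position': array([0.35347185, 0.02819529, 1.48487851]), 'attitude': array([ 0.7084947 ,  0.05351234, -0.05645615, -0.70141599])}
{'t': 0.1, 'joint_pos': array([-1.23799547e+00,  1.50903789e-01,  1.43794198e+00,  7.24371063e-06,
        1.55379166e+00, -1.34001610e-01]), 'dq': array([-6.47241439e-05, -8.24720477e-04, -2.53826547e-03,  1.23895061e-04,
        1.05314052e-03, -2.43096588e-04]), 'joint_efforts': array([ 4.13971327e-03, -7.14376545e+01, -5.71796787e+01, -2.99496260e-04,
        7.23989549e-03,  2.51050159e-05]), 'ee_pos': array([ 0.25869008, -0.51330959,  0.2557666 ]), 'tcp_rot': array([-5.20168190e-04,  9.72885242e-01,  2.31287772e-01, -4.82362204e-05]), 'contact_force': array([-0.85143916, -0.64979536,  1.1465023 ]), 'wrist_torque': array([0.02851244, 0.02542232, 0.04322167]), 'finger_force': 0.0, 'grip_width': 0.0854786439135983}
```

View pics/scene1.png

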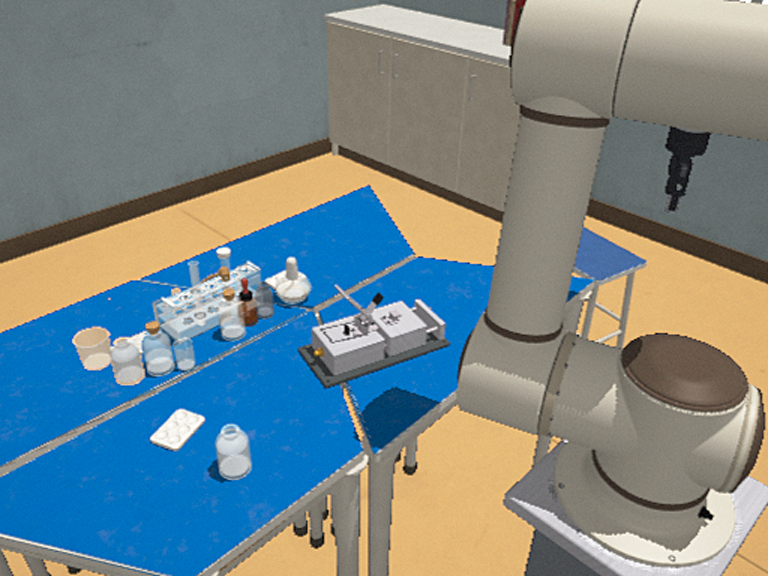

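View pics/top1.png

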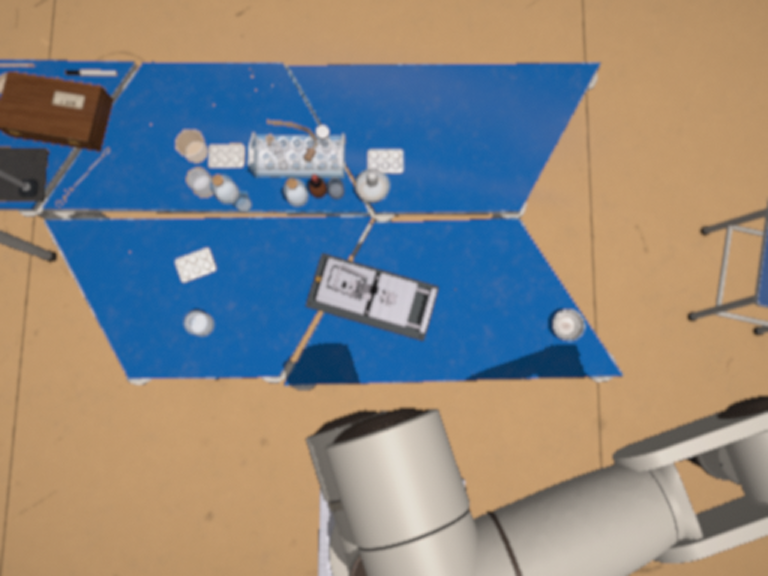

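```bash
python3 - <<'E'
from h import *
a=cv2.imread('pics/scene1.png'); 
s=arm.capture('scene')['frame'][:,:,::-1][175:265,190:310]; t=arm.capture('top')['frame'][:,:,::-1][160:235,195:300]
s=cv2.resize(s,(720,540),interpolation=cv2.INTER_CUBIC)[:, :]; cv2.imwrite('pics/s2.png',s)
cv2.imwrite('pics/t2.png',cv2.resize(t,None,fx=7,fy=7,interpolation=cv2.INTER_CUBIC))
E
```

```text
(no output)
```

View pics/s2.png

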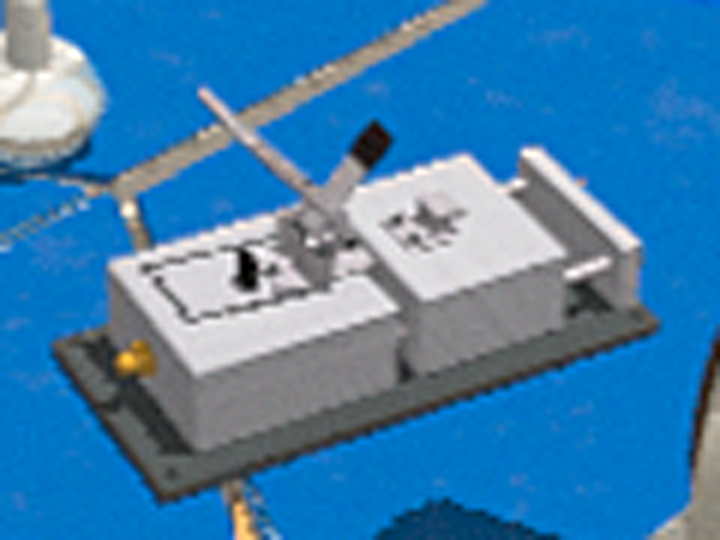

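View pics/t2.png

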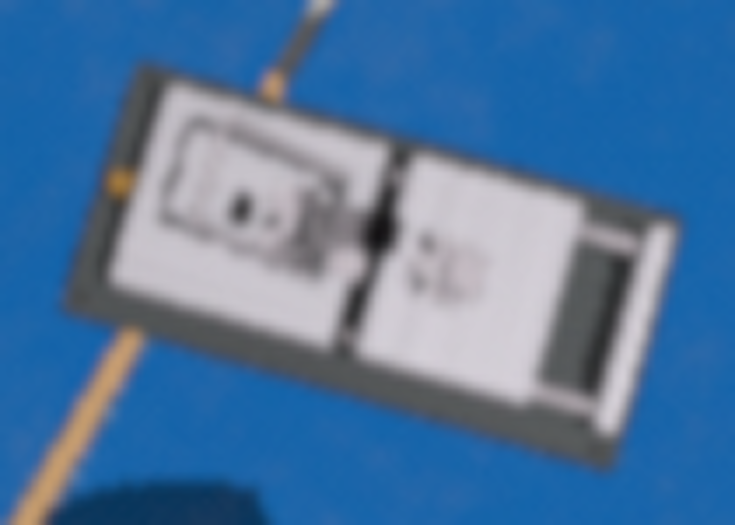

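```bash
cat >> h.py <<'E'
def model(P,ang,lv,lp):
    """P origin xy, yaw; lv lever elevation, lp loop elevation (dir) -> pts"""
    ex=np.array([np.cos(ang),np.sin(ang),0]); ez=np.array([0,0,1.]); ey=np.cross(ez,ex)
    O=np.array([P[0],P[1],0.]); piv=O-.025*ex+.08*ez
    d=lambda a:np.cos(a)*ex+np.sin(a)*ez
    h=piv+.016*d(lv); bar=h+.085*d(lp)
    return dict(ex=ex,ey=ey,O=O,piv=piv,grip=piv+.053*d(lv),tip=piv+.064*d(lv),hinge=h,bar=bar,b1=bar+.024*ey,b2=bar-.024*ey)
E
python3 - <<'E'
from h import *
from scipy.optimize import least_squares
t=arm.capture('top'); s=arm.capture('scene')
ft=lambda p:np.array(p)/7+[195,160]; fs=lambda p:np.array(p)/6+[190,175]
f1,f2,b1,b2=[onz(t,ft(p),.06) for p in [(395,145),(335,345),(165,78),(108,285)]]
ex=(f1+f2-b1-b2)/2; print('len',np.linalg.norm(ex),'wid',np.linalg.norm(f1-f2))
print((f1+f2)/2, np.arctan2(ex[1],ex[0]))
# joint fit incl. scene corners: fixed block tops
loc=np.array([[0,.05,.06],[0,-.05,.06],[-.11,.05,.06],[-.11,-.05,.06]])
def res(v):
    x,y,a=v[:3]; m=R.from_euler('z',a).as_matrix(); w=loc@m.T+[x,y,0]
    r=[proj(t,w)-[ft(p) for p in [(395,145),(335,345),(165,78),(108,285)]]]
    r.append((proj(s,w)-[fs(p) for p in [(345,205),(400,305),(110,268),(190,375)]]))
    return np.concatenate(r).ravel()
x0=[*((f1+f2)/2)[:2],np.arctan2(ex[1],ex[0])]
sol=least_squares(res,x0); print(sol.x,np.round(res(sol.x),1))
def r2(v):
    m=model(sol.x[:2],sol.x[2],v[0],v[1])
    return np.concatenate([proj(s,m['grip'])[0]-fs((370,145)),proj(t,m['grip'])[0]-ft((380,222)),proj(s,(m['bar']))[0]-fs((207,95))])
z=least_squares(r2,[1.,2.4]); print('lev,loop elev',z.x,np.round(z.fun,1))
m=model(sol.x[:2],sol.x[2],*z.x); 
for k in m: print(k,np.round(m[k],4))
for k in ['b1','b2','hinge','bar']: print(k,(proj(s,m[k])[0]-[190,175])*6,(proj(t,m[k])[0]-[195,160])*7)
# bystanders
for p,zz in [((197,323),.04),((195,265),.011),((568,325),.02)]: print(onz(t,np.array(p)/1.5,zz))
E
```

```text
len 0.11193657182408483 wid 0.09895702414499592
[0.5539465  0.05108793 0.06      ] -1.834022780809331
[ 0.54827293  0.05232431 -1.88217836] [ 0.2  1.7 -1.   1.7  1.6  0.9 -0.3 -0.3 -5.1 -1.1  1.   0.4  0.3 -2.3
  0.8 -0.8]
lev,loop elev [1.00416924 2.24716015] [-0.4 -0.8 -1.8  2.5  3.4  3.3]
ex [-0.3064 -0.9519  0.    ]
ey [ 0.9519 -0.3064  0.    ]
O [0.5483 0.0523 0.    ]
piv [0.5559 0.0761 0.08  ]
grip [0.5472 0.049  0.1247]
tip [0.5454 0.0434 0.134 ]
hinge [0.5533 0.0679 0.0935]
bar [0.5696 0.1186 0.1598]
b1 [0.5924 0.1112 0.1598]
b2 [0.5468 0.1259 0.1598]
b1 [205.8596619   89.54726869] [226.21770785 124.71207192]
b2 [249.01876651 141.26153255] [190.52983062 227.18333183]
hinge [329.49703303 203.92647126] [327.37906174 235.322435  ]
bar [227.13054748 115.03454882] [208.42119423 175.81152963]
[0.48463834 0.43364743 0.04      ]
[0.61976458 0.45345788 0.011     ]
[ 0.49036385 -0.39117809  0.02      ]
```

The top view shows the cell with its latch block on the +y side. The lever leans toward the hook (grip at about (380,222) in the crop). The loop leans back and appears edge-on in the scene crop, with its bar end at (205,92). Next I move over it for a closer look.

```bash
python3 -m creep '{"slide":[[3.1,-2.26,-0.25],[3.1,-2.26,-0.25],[3.1,-2.26,-0.25],[3.1,-2.26,-0.25],[3.1,-2.26,-0.25],[3.1,-2.26,-0.25],[3.1,-2.26,-0.25],[3.1,-2.26,-0.25],[3.1,-2.26,-0.25],[3.1,-2.26,-0.25],[3.1,-2.26,-0.25],[3.1,-2.26,-0.25],[3.1,-2.26,-0.25],[3.1,-2.26,-0.25],[3.1,-2.26,-0.25],[3.1,-2.26,-0.25],[3.1,-2.26,-0.25]],"turn":[[0,0,0],[0,0,0],[0,0,0],[0,0,0],[0,0,0],[0,0,0],[0,0,0],[0,0,0],[0,0,0],[0,0,0],[0,0,0],[0,0,0],[0,0,0],[0,0,0],[0,0,0],[0,0,0],[0,0,0]]}' 0 && python3 -m creep '{"slide":[[0,0,0],[0,0,0],[0,0,0],[0,0,0],[0,0,0],[0,0,0]],"turn":[[0,0,0.124],[0,0,0.124],[0,0,0.124],[0,0,0.124],[0,0,0.124],[0,0,0.124]]}'
python3 - <<'E'
from h import *
c=cam('wrist','w1.png',None,1.5); print({k:c[k] for k in c if k!='frame'}); s=arm.state(); print(s['joint_pos'],rot(s['tcp_rot']))
E
```

```text
t: 1.72
ee_pos: [0.5569, 0.0689, 0.299]
tcp_rot: [-0.0, 0.973, 0.231, 0.0]
contact_force: [0.2, -1.2, 0.2]
grip_width: 0.0001
finger_force: 0.0
t: 2.22
ee_pos: [0.5564, 0.0669, 0.2987]
tcp_rot: [-0.0, 0.99, -0.141, -0.0]
contact_force: [-0.0, -1.1, -0.6]
grip_width: -0.0001
finger_force: 0.0
{'K': array([[276.05546162,   0.        , 257.37954696],
       [  0.        , 276.05546162, 192.50288737],
       [  0.        ,   0.        ,   1.        ]]), 'position': array([0.63077551, 0.04456421, 0.4168198 ]), 'attitude': array([-0.59264253,  0.09170434, -0.12258663,  0.79078295])}
[-1.80059841e-02  1.09565779e-01  1.39859414e+00  1.00740117e-04
  1.63359369e+00  1.84660740e+00] [[ 9.57147215e-01 -2.89601766e-01 -1.59118264e-04]
 [-2.89601752e-01 -9.57147227e-01  1.03423238e-04]
 [-1.82251158e-04 -5.29103366e-05 -9.99999982e-01]]
```

View pics/w1.png

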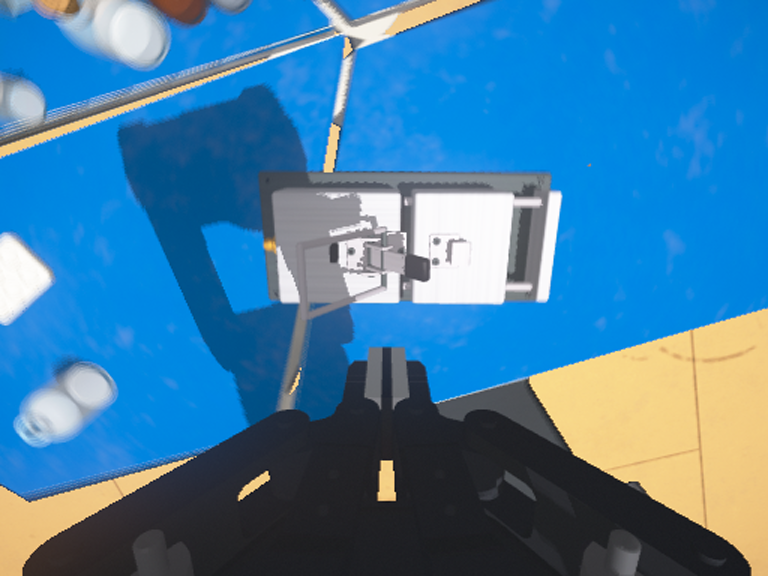

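The wrist view shows the fixed block corners at (274,190), (402,188), (402,303) and (272,303). The loop bar runs (298,245)–(306,312), the lever grip is at (417,268) and the hook at about (459,252). I'll fit the pose from these.

```bash
python3 - <<'E'
from h import *
from scipy.optimize import least_squares
w=arm.capture('wrist'); S=1/1.5
obs=np.array([(402,188),(402,303),(274,190),(272,303)])*S
loc=np.array([[0,.05,.06],[0,-.05,.06],[-.11,.05,.06],[-.11,-.05,.06]])
def res(v):
    m=R.from_euler('z',v[2]).as_matrix(); return (proj(w,loc@m.T+[v[0],v[1],0])-obs).ravel()
sol=least_squares(res,[.554,.051,-1.85]); print(sol.x,np.round(sol.fun,1))
def r2(v):
    m=model(sol.x[:2],sol.x[2],v[0],v[1])
    return (proj(w,[m['grip'],m['b1'],m['b2']])-np.array([(417,267),(299,245),(306,311)])*S).ravel()
z=least_squares(r2,[1.,2.4]); print('lev,loop',z.x,np.round(z.fun,1))
m=model(sol.x[:2],sol.x[2],*z.x)
for k in m: print(k,np.round(m[k],4))
for uv in [(448,252),(470,252)]: 
    p=onz(w,np.array(uv)*S,.0735); print('hook',(p-m['O'])@m['ex'],(p-m['O'])@m['ey'])
s=arm.state(); T=rot(s['tcp_rot']); print('tcp in cell',(s['ee_pos']-m['O'])@m['ex'],(s['ee_pos']-m['O'])@m['ey'],'yaw err',np.arctan2(T[1,1],T[0,1])-sol.x[2])
E
```

```text
[ 0.55341126  0.05418902 -1.88155785] [-0.1  1.9 -2.  -0.1 -2.  -0.9  4.3 -1.3]
lev,loop [0.83255905 2.2418057 ] [ 0.2 -0.5  1.  -1.2 -1.5  2. ]
ex [-0.3058 -0.9521  0.    ]
ey [ 0.9521 -0.3058  0.    ]
O [0.5534 0.0542 0.    ]
piv [0.5611 0.078  0.08  ]
grip [0.5501 0.044  0.1192]
tip [0.5479 0.037  0.1273]
hinge [0.5578 0.0677 0.0918]
bar [0.5739 0.1181 0.1584]
b1 [0.5968 0.1107 0.1584]
b2 [0.5511 0.1254 0.1584]
hook 0.0398466422567679 0.0010934220776620124
hook 0.05845624581942997 0.001385113523414222
tcp in cell -0.012931462584702168 -0.0009742665441389528 yaw err 0.030528672626164655
```

```bash
python3 -m creep '{"slide":[[0,-2.1,0],[0,-2.1,0],[0,-2.1,0],[0,-2.1,0],[0,0,2.6],[0,0,2.6],[0,0,2.6],[0,0,2.6],[0,0,2.6],[0,0,0]],"turn":[[0,0,0.03],[0,0,0],[0,0,0],[0,0,0],[0,0,0],[0,0,0],[0,0,0],[0,0,0],[0,0,0],[0,0,0]]}' && python3 -m creep '{"slide":[[0,0.7,0],[0,0.7,0],[0,0.7,0],[0,0.7,0],[0,0.7,0],[0,0.7,0],[0,0.7,0],[0,0.7,0],[0,0.7,0],[0,0.7,0],[0,0.7,0],[0,0.7,0],[0,0.7,0],[0,0,0]],"turn":[[0,0,0],[0,0,0],[0,0,0],[0,0,0],[0,0,0],[0,0,0],[0,0,0],[0,0,0],[0,0,0],[0,0,0],[0,0,0],[0,0,0],[0,0,0],[0,0,0]]}'
python3 - <<'E'
from h import *
c=cam('scene','s3.png',(190,165,320,265),6)
c=cam('wrist','w2.png',(150,90,400,270),3)
E
```

```text
t: 3.15
ee_pos: [0.5793, 0.1468, 0.1638]
tcp_rot: [0.001, 0.989, -0.151, -0.003]
contact_force: [-0.8, 0.5, -1.6]
grip_width: 0.0
finger_force: 0.0
t: 4.32
ee_pos: [0.5535, 0.0592, 0.1689]
tcp_rot: [0.0, 0.988, -0.153, -0.0]
contact_force: [-0.3, -0.3, -0.0]
grip_width: 0.0002
finger_force: 0.0
```

View pics/w2.png

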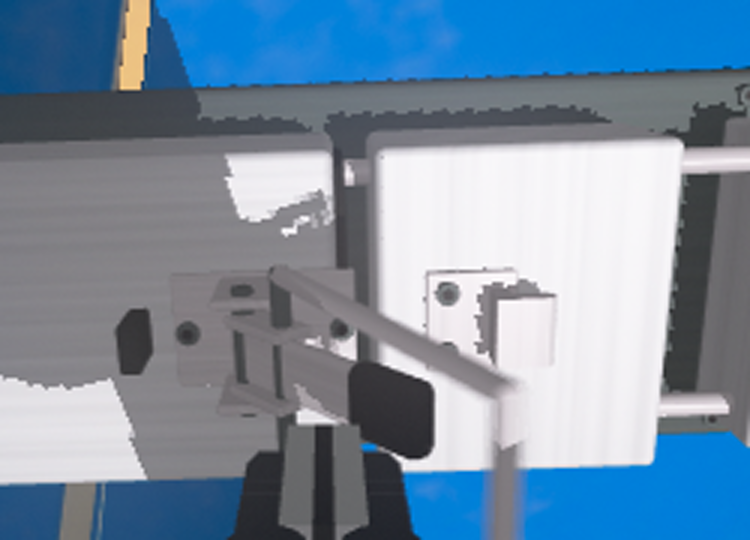

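The loop (bar corner at about (510,400)) is past upright and still falling toward the sliding block. I'll let it settle, rise and look again.

```bash
python3 -m creep '{"slide":[[0,0,-2],[0,0,-2],[0,0,-2],[0,0,-1],[0,0,0],[0,0,0]],"turn":[[0,0,0],[0,0,0],[0,0,0],[0,0,0],[0,0,0],[0,0,0]]}'
python3 - <<'E'
from h import *
c=cam('wrist','w3.png',(190,110,340,225),5)
E
```

```text
t: 4.92
ee_pos: [0.5538, 0.0605, 0.2383]
tcp_rot: [-0.0, 0.988, -0.153, 0.0]
contact_force: [-0.5, -0.1, 0.0]
grip_width: -0.0
finger_force: 0.0
```

View pics/w3.png

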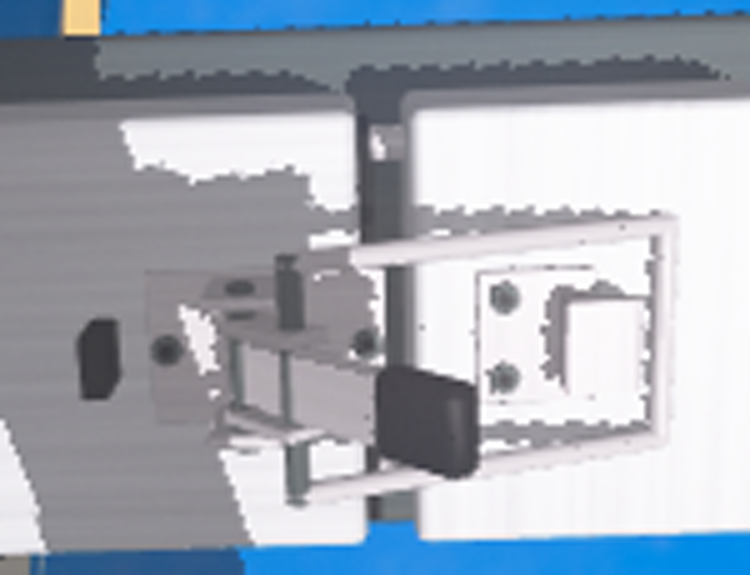

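The bar (x≈662) lies on the block just beyond the hook's lip (x≈645), so the loop is in place. Next I bring the finger to the hook side of the lever and throw it.

```bash
python3 -m creep '{"slide":[[0,2.55,0],[0,2.55,0],[0.1,0,2.45],[0,0,2.45],[0,0,2.45],[0,0,2.45],[0,0,0]],"turn":[[0,0,0],[0,0,0],[0,0,0],[0,0,0],[0,0,0],[0,0,0],[0,0,0]]}' && python3 -m creep '{"slide":[[0,-0.72,-0.19],[0,-0.72,-0.19],[0,-0.72,-0.19],[0,-0.72,-0.19],[0,-0.72,-0.19],[0,-0.72,-0.19],[0,-0.72,-0.19],[0,-0.68,-0.05],[0,-0.68,-0.05],[0,-0.68,-0.05],[0,-0.68,-0.05],[0,0,0]],"turn":[[0,0,0],[0,0,0],[0,0,0],[0,0,0],[0,0,0],[0,0,0],[0,0,0],[0,0,0],[0,0,0],[0,0,0],[0,0,0],[0,0,0]]}'
python3 - <<'E'
from h import *
c=cam('scene','s4.png',(190,165,320,265),6); c=cam('wrist','w4.png',(150,90,350,290),3)
E
```

```text
t: 5.55
ee_pos: [0.5367, 0.0117, 0.1351]
tcp_rot: [0.0, 0.988, -0.153, -0.004]
contact_force: [-1.2, 0.2, -1.1]
grip_width: 0.0002
finger_force: 0.0
t: 6.55
ee_pos: [0.5641, 0.0873, 0.1594]
tcp_rot: [-0.001, 0.988, -0.152, 0.002]
contact_force: [-1.3, 3.8, 17.1]
grip_width: -0.0001
finger_force: 9.0
```

View pics/w4.png

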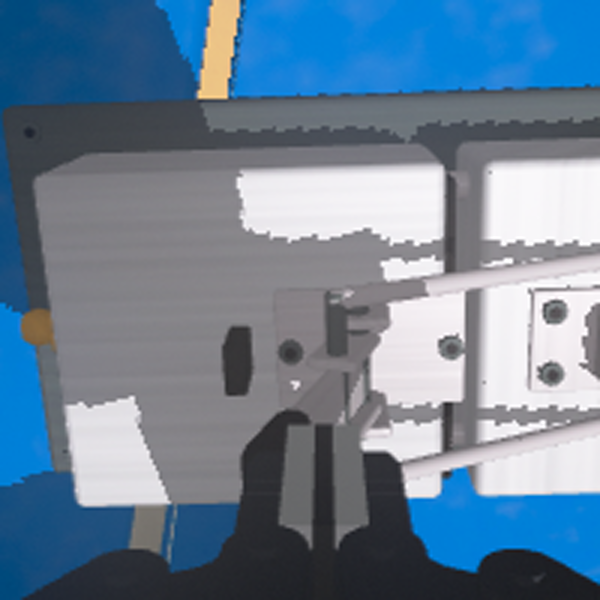

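```bash
python3 - <<'E'
from h import *
w=arm.capture('wrist'); f=lambda p:np.round((proj(w,p)-[150,90])*3).astype(int).tolist()
for a in [80,100,120,140,160]:
    m=model([.5534,.0542],-1.8816,np.radians(a),0)
    print(a,'hinge end',f(m['hinge']+.024*m['ey']),'pivot',f(m['piv']),'hinge',f(m['hinge']),'mid',f((m['piv']+m['grip'])/2),'grip',f(m['grip']))
s=arm.state(); T=rot(s['tcp_rot']); print('tip',f(s['ee_pos']+.025*T[:,2]), s['contact_force'])
print('fixed block corner', f(m['O']+.06*np.array([0,0,1])+.05*m['ey']),f(m['O']-.11*m['ex']+.06*np.array([0,0,1])+.05*m['ey']))
E
```

```text
80 hinge end [[375, 292]] pivot [[358, 365]] hinge [[372, 389]] mid [[383, 407]] grip [[416, 462]]
100 hinge end [[350, 292]] pivot [[358, 365]] hinge [[349, 389]] mid [[342, 407]] grip [[322, 462]]
120 hinge end [[328, 290]] pivot [[358, 365]] hinge [[327, 386]] mid [[304, 401]] grip [[236, 447]]
140 hinge end [[310, 285]] pivot [[358, 365]] hinge [[310, 380]] mid [[275, 391]] grip [[177, 421]]
160 hinge end [[298, 280]] pivot [[358, 365]] hinge [[299, 373]] mid [[258, 378]] grip [[149, 392]]
tip [[320, 466]] [-2.44159104  3.73316105 16.25238982]
fixed block corner [[454, 159]] [[33, 157]]
```

View pics/s4.png

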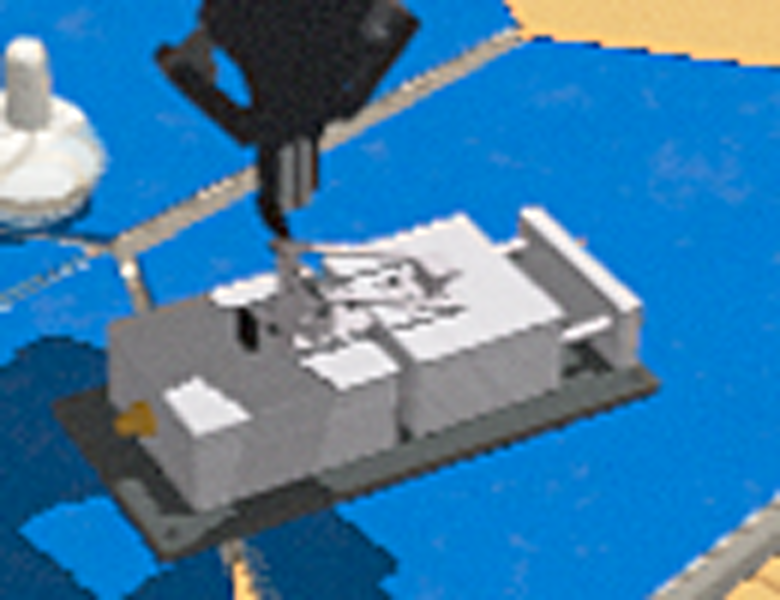

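The lever is at about 112° and past upright, with the finger on its hook side. The grip end is catching under the finger's shoulder, which explains the 17 N upward. I'll push on level first so it frees itself.

```bash
python3 -m creep '{"slide":[[0,-0.4,0],[0,-0.4,0],[0,-0.4,0]],"turn":[[0,0,0],[0,0,0],[0,0,0]]}'; python3 - <<'E'
from h import *
s=arm.state(); T=rot(s['tcp_rot']); m=model([.5534,.0542],-1.8816,2,0); p=s['ee_pos']+.025*T[:,2]-m['O']; print('tip cell',p@m['ex'],p@m['ey'],p[2],s['contact_force']@m['ex'],s['contact_force'][2])
E
```

```text
t: 6.95
ee_pos: [0.5668, 0.0974, 0.1573]
tcp_rot: [0.0, 0.988, -0.153, 0.001]
contact_force: [-0.8, -3.3, 0.4]
grip_width: -0.0003
finger_force: 1.8
tip cell -0.045219511673910834 -0.00041466954008082674 0.13225343933876169 3.3973733289711685 0.43322134160424797
```

```bash
python3 -m creep '{"slide":[[0,-0.2,0.5],[0,-0.25,0.5],[0,-0.42,0.42],[0,-0.42,0.42],[0,-0.42,0.42],[0,-0.25,0.4],[0,-0.25,0.4],[0,-0.25,0.4],[0,0,0]],"turn":[[0,0,0],[0,0,0],[0,0,0],[0,0,0],[0,0,0],[0,0,0],[0,0,0],[0,0,0],[0,0,0]]}'; cat > st.py <<'E'
from h import *
s=arm.state(); T=rot(s['tcp_rot']); m=model([.5534,.0542],-1.8816,2,0); p=s['ee_pos']+.025*T[:,2]-m['O']; print('tip cell',p@m['ex'],p@m['ey'],p[2],s['contact_force']@m['ex'],s['contact_force'][2])
E
python3 st.py
```

```text
t: 7.7
ee_pos: [0.5735, 0.1207, 0.1204]
tcp_rot: [-0.0, 0.988, -0.153, -0.001]
contact_force: [-1.0, 0.4, 0.3]
grip_width: 0.0001
finger_force: 0.0
tip cell -0.06945916519883012 -0.0012360203402158633 0.0953816671764885 -0.0531028056590615 0.29626905244992685
```

```bash
python3 -m creep '{"slide":[[0,-0.3,0.4],[0,-0.2,0.4],[0,0,0.4],[0,0,0.2],[0,0,0]],"turn":[[0,0,0],[0,0,0],[0,0,0],[0,0,0],[0,0,0]]}'; python3 st.py
```

```text
t: 8.12
ee_pos: [0.5755, 0.1253, 0.1083]
tcp_rot: [-0.0, 0.988, -0.153, 0.0]
contact_force: [-4.8, 1.1, 11.4]
grip_width: -0.0002
finger_force: 5.6
tip cell -0.07442652428218702 -0.0007249666157299467 0.08333751456469779 0.3838686342044413 11.393295204764884
```

```bash
python3 -m creep '{"slide":[[0,0,0.1],[0,0,0],[0,0,-1.5],[0,0,-3],[0,0,-3],[0,0,-3],[0,0,-3],[0,0,0]],"turn":[[0,0,0],[0,0,0],[0,0,0],[0,0,0],[0,0,0],[0,0,0],[0,0,0],[0,0,0]]}'; python3 - <<'E'
from h import *
w=arm.capture('wrist')['frame'][:,:,::-1][100:240,150:350]; s=arm.capture('scene')['frame'][:,:,::-1][165:265,190:320]
w=cv2.resize(w,(780,546)); s=cv2.resize(s,(390,300))
w=cv2.resize(w,(420,294)); im=np.zeros((300,380+420,3),np.uint8); im[:294,:420]=w; im[:,420:]=s[:,:380]; 
cv2.imwrite('pics/final.png',im)
E
```

```text
t: 8.78
ee_pos: [0.5767, 0.1251, 0.2476]
tcp_rot: [-0.001, 0.988, -0.153, 0.004]
contact_force: [1.2, 0.5, 0.6]
grip_width: 0.0002
finger_force: 0.0
```

View pics/final.png

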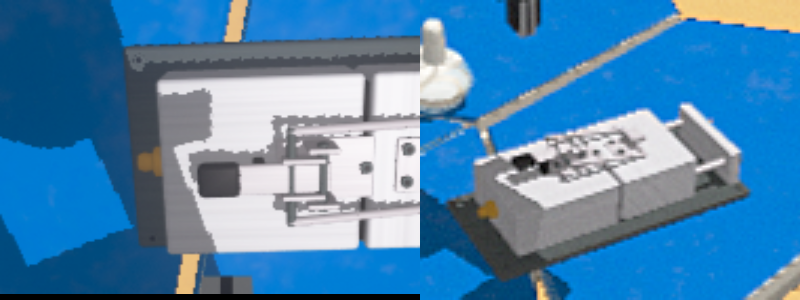

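The lever lies flat, with its grip at (218,180) pointing away from the hook. The loop runs taut to the hook, and the gap at x≈368 is nearly closed. The arm is clear of the cell.

```bash
python3 -c "
from workcell import arm
print(arm.hand_in())"
```

```text
the job is handed in; nothing more can be done
None
```

The cell is latched and handed in at about 9 s: the loop is hooked, the lever is flat past centre, the blocks are drawn together, and the robot never went near the bottle, dish or spot plate.

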